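Put the mugs and spice tray away

TASK

Clear the counter: hang every mug by its handle on the mug stand, one to a peg, and stand all the spice jars upright on the oak tray. Only once every jar is aboard, slide the loaded tray by its handle into the low rack, fully home against the stop with the jars still standing on it. Do not shove aside the pepper mill, salt dish or canister.

Things in the scene. Friction and masses are not known exactly. Their poses are not given: they have to be found in the camera images.
- mugstand: mug stand, fixed: oak plank 90 x 370 mm, 18 thick, with three black posts 16 x 16 mm rising to 218 mm, 140 mm apart in a row along its y (at y = +140, 0, -140). Origin: on the counter under the middle post; its -x is its front, towards the robot, z up
- peg1: oak peg of the mug stand's +y post, square, 12 x 12 mm, flat on top, 85 mm long, with a plain end. Origin: its root on the post's front face, 200 mm up; its x axis runs along the peg INTO the post, so the peg goes from x = 0 (root) to x = -85 mm (free tip), rising to the tip by 0.21 rad
- peg2: oak peg of the mug stand's middle post, square, 12 x 12 mm, flat on top, 85 mm long, with a plain end. Origin: its root on the post's front face, 200 mm up; its x axis runs along the peg INTO the post, so the peg goes from x = 0 (root) to x = -85 mm (free tip), rising to the tip by 0.21 rad
- peg3: oak peg of the mug stand's -y post, square, 12 x 12 mm, flat on top, 85 mm long, with a plain end. Origin: its root on the post's front face, 200 mm up; its x axis runs along the peg INTO the post, so the peg goes from x = 0 (root) to x = -85 mm (free tip), rising to the tip by 0.21 rad
- mug1: charcoal stoneware mug, 66 mm outside diameter, wall 4, 85 tall, 0.25 kg; upright at the start; may be absent. Origin: centre of its underside, z up. Its handle, a loop of 9 mm bar, is on its +y side, reaching 70 mm from the mug's axis; its hole goes through along x, 28 mm wide (y 33 to 61) by 41 high (z 25 to 66). Hung on a peg and let go, it swings down until the handle is uppermost
- mug1_hole (a point): centre of the hole in that mug's handle: 47 mm along the mug's y, 45 mm up; axes as the mug's
- mug2: charcoal stoneware mug, 66 mm outside diameter, wall 4, 85 tall, 0.25 kg; upright at the start; may be absent. Origin: centre of its underside, z up. Its handle, a loop of 9 mm bar, is on its +y side, reaching 70 mm from the mug's axis; its hole goes through along x, 28 mm wide (y 33 to 61) by 41 high (z 25 to 66). Hung on a peg and let go, it swings down until the handle is uppermost
- mug2_hole (a point): centre of the hole in that mug's handle: 47 mm along the mug's y, 45 mm up; axes as the mug's
- mug3: charcoal stoneware mug, 66 mm outside diameter, wall 4, 85 tall, 0.25 kg; upright at the start; may be absent. Origin: centre of its underside, z up. Its handle, a loop of 9 mm bar, is on its +y side, reaching 70 mm from the mug's axis; its hole goes through along x, 28 mm wide (y 33 to 61) by 41 high (z 25 to 66). Hung on a peg and let go, it swings down until the handle is uppermost
- mug3_hole (a point): centre of the hole in that mug's handle: 47 mm along the mug's y, 45 mm up; axes as the mug's
- jar1: squat amber glass spice jar with a steel lid, closed, 60 mm diameter, 45 tall, 0.15 kg nominal; may be absent. Origin: centre of its underside, z up
- jar2: squat amber glass spice jar with a steel lid, closed, 60 mm diameter, 45 tall, 0.15 kg nominal; may be absent. Origin: centre of its underside, z up
- jar3: squat amber glass spice jar with a steel lid, closed, 60 mm diameter, 45 tall, 0.15 kg nominal; may be absent. Origin: centre of its underside, z up
- jar4: squat amber glass spice jar with a steel lid, closed, 60 mm diameter, 45 tall, 0.15 kg nominal; may be absent. Origin: centre of its underside, z up
- tray: oak tray flat on the counter, 240 mm (x) by 160 (y), floor 6 thick, rim 6 thick, 18 high, 0.6 kg. Origin: centre of its underside. Near its -x end, towards the robot, stands its black handle: an upright plate 12 mm thick (x), 70 wide (y), centred at x = -105 mm, top 66 mm above the counter. The +x end goes first into the rack. It slides on the counter
- trayrack: black low rack, fixed, no floor: a bay 172 mm wide (y), x from -80 to +80, between side rails 35 high with flared lead-ins to x = -106, under a wire deck from 117 to 125 mm up. Origin: on the counter, mid-bay; its open front is -x, towards the robot. A back stop meets the tray's +x end at x = +80: fully home, the tray's origin is at x = -40 and its handle at x = -145, in front of the rack
- peppermill: dark wooden pepper mill, 160 tall, 54 across; not part of the job. Origin: centre of its underside
- saltdish: small white salt dish, 56 across, 35 high; not part of the job. Origin: centre of its underside
- canister: steel canister, 84 across, 130 high; not part of the job. Origin: centre of its underside

How it is judged:
By the outcome, as a careful person would: the job done as asked, in the order asked, and still so for the second after the job is handed in, with the robot touching nothing.
Of mug1, mug2, mug3 only 2 to 3 are there at a start; the rules pass over those that are not, and their reading is None.
Of jar1, jar2, jar3, jar4 only 3 to 4 are there at a start; the rules pass over those that are not, and their reading is None.
At some moment in a run one of jar1, jar2, jar3, jar4, tray may be knocked a few centimetres aside while the robot is not near it.
It also fails if it takes over 210 s, if anything falls off the work surface, if the arm or the gripper's body presses on something with over 40 N, if the wrist force passes 120 N, or if a joint passes its speed limit or range.

ROBOT

A 6-joint arm with a two-finger parallel gripper is mounted at the origin on the work surface. World frame = base frame: x ahead of the robot, y to its left, z up, the work surface at z = 0. Lengths are in m, angles in degrees, forces in N, time in s.
With the tool pointing down it reaches from about 0.4 to 0.925 m from the base axis. Payload 12.5 kg.
Tool frame: the origin (TCP) lies on the centre line of the jaws, within the pads' length; the fingertips stand 8 mm ahead of it and the grasp point (between the pads) lies 11 mm behind it (manip.tip_reach is the distance from the TCP to the fingertips, in m); z points along the fingers, y is the line along which they close (so a half turn about z gives the same grasp; the last joint's range is limited). The gripper opens to 95 mm and grips with 3 to 60 N. Pads are 20 mm wide; open, the fingers measure 119 mm over their backs; the gripper's body (75 mm by 180 mm) begins 59 mm behind the grasp point.
Start: joints at [-6.05, 28.126, 89.318, -0, 62.55, -6.05], TCP at [0.625, 0, 0.223] pointing down, gripper open.
Joint ranges: [-177.58, 177.58], [-47.91, 125.51], [2.72, 160], [-65.01, 245.01], [3.68, 167.84], [-153.87, 153.87]. Speed limits (degrees/s): [127.2, 127.2, 159.86, 180, 180, 180].

INTERFACE

Orientations are given as a 3x3 rotation matrix whose columns are the frame's x, y, z axes.
In Python, from plant import manip gives the robot as it stands. Calls block until the motion is done:
- manip.movep(position, orientation): joint-space move of the TCP to a pose.
- manip.movel(position, orientation=None, feed=0.15, guard=None): straight line of the TCP; orientation=None keeps the orientation; feed is the mean speed in m/s. With guard (N) it stops when the force on the tool has changed by that much, and returns True; else False.
- manip.set_joints(angles): joint-space move.
- manip.grip(opening, effort=None): finger opening in m; effort is the grip in N (None keeps the last); returns when the fingers have stopped.
- manip.wait(seconds).
- manip.solve_ik(position, orientation): joint angles nearest the present ones, or None.
- manip.camera(name): name is "scene" or "side" or "wrist"; returns the picture (480x640x3 uint8, red, green, blue); there is no depth.
- manip.camera_info(name): a dict with "intrinsics" (3x3 intrinsics, pixels), "k1" (the pictures are not rectified: a ray, as slopes to the right and down, at radius r is drawn at 1 + k1 r^2 times it, then the intrinsics apply), "camera_from_world" (4x4, takes a point from world to camera coordinates). Camera axes: x right, y up, looking along -z (the intrinsics and any distortion apply to the point x, -y, -z); pixel columns grow to the right and rows downward; lengths in m; the calibration is good to about 2 mm. A picture is of the moment at which its call begins: read the wrist's pose just before it. camera_info takes no time and is no camera call; for the wrist camera it gives the pose at the moment of the call.
A pose or a line that the arm cannot do raises manip.Unreachable and nothing moves.
- manip.sign_off(): hands the job in; it is judged then, once.
Readings, each from a call of its own:
- manip.current_time(): time.
- manip.current_qpos(): joint angles.
- manip.current_qd(): joint speeds.
- manip.current_effort(): joint torques, N m.
- manip.current_eef_pos(): TCP position.
- manip.current_eef_rot(): TCP orientation.
- manip.current_ft_force(): force on the tool from outside, world axes, zero at the start.
- manip.current_wrist_torque(): the same for the moment, N m.
- manip.current_opening(): finger opening in m.
- manip.current_grip_force(): force on a finger pad.
Only numpy, scipy, OpenCV 4.12 (cv2) and the standard library are available. Lean on these libraries where they do the work, as an engineer would, in place of code of your own. Each camera call takes 0.05 s, during which the arm holds its last target. There are 200 camera calls.

## Working session

There is one attempt and no reset: what is moved stays moved. The work goes in short steps, each a Python script; the robot and the scene stay as the last script left them, time stands still between calls to the robot, and variables do not carry over. Pictures are saved under pics/ and viewed, at most 18 in all, crops included, and the job is handed in when it is done.

```bash
ls; mkdir -p pics
python3 - <<'E'
from plant import manip
import cv2,numpy as np
for n in("scene","side","wrist"):
    im=manip.camera(n); cv2.imwrite(f"pics/{n}0.png",im[...,::-1])
    i=manip.camera_info(n); print(n,np.round(i["intrinsics"],1).tolist(),i["k1"]); print(np.round(i["camera_from_world"],3).tolist())
E
```

```text
pics
scene [[560.9, 0.0, 330.1], [0.0, 560.9, 239.4], [0.0, 0.0, 1.0]] -0.0746611551380204
[[0.548, 0.837, -0.002, -0.355], [-0.721, 0.473, 0.506, 0.313], [0.425, -0.276, 0.862, -1.63], [0.0, 0.0, 0.0, 1.0]]
side [[481.7, 0.0, 317.8], [0.0, 481.7, 238.1], [0.0, 0.0, 1.0]] -0.11127586413788625
[[0.944, -0.329, 0.003, -0.523], [0.255, 0.737, 0.625, -0.26], [-0.208, -0.59, 0.78, -1.06], [0.0, 0.0, 0.0, 1.0]]
wrist [[331.6, 0.0, 320.0], [0.0, 331.6, 240.6], [0.0, 0.0, 1.0]] -0.019576439256582076
[[1.0, -0.001, -0.001, -0.625], [0.001, 0.966, -0.26, 0.029], [0.001, 0.26, 0.966, -0.39], [0.0, 0.0, 0.0, 1.0]]
```

View pics/scene0.png

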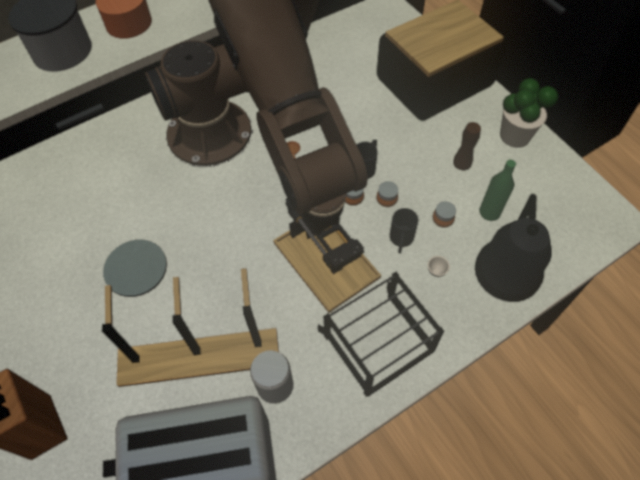

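View pics/side0.png

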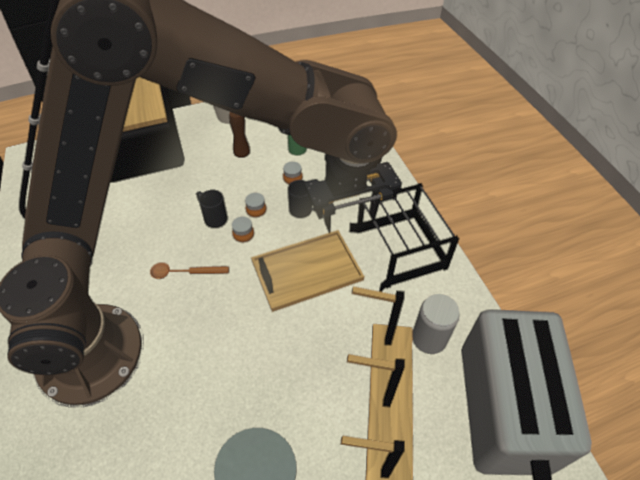

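The scene shows three jars (353,192), (388,193), (445,213), mugs at (404,228) and (367,158), a dish at (438,266), the mill at (467,146) and the canister at (271,375). The arm hides part of the counter, so I'll raise it and look from above.

```bash
cat > h.py <<'E'
from plant import manip
import cv2,numpy as np
from scipy.spatial.transform import Rotation as Ro
def snap(n,f=None):
    i=manip.camera_info(n); im=manip.camera(n)
    if f: cv2.imwrite(f"pics/{f}.png",im[...,::-1])
    return im,i
def proj(i,P):
    P=np.atleast_2d(P); T=np.array(i["camera_from_world"]); c=P@T[:3,:3].T+T[:3,3]
    s=np.c_[c[:,0]/-c[:,2],-c[:,1]/-c[:,2]]; s=s*(1+i["k1"]*(s**2).sum(1,keepdims=True))
    K=np.array(i["intrinsics"]); return s*[K[0,0],K[1,1]]+K[:2,2]
def ray(i,uv):
    uv=np.atleast_2d(np.array(uv,float)); K=np.array(i["intrinsics"]); T=np.array(i["camera_from_world"])
    s=cv2.undistortPoints(uv[:,None],K,np.array([i["k1"],0,0,0.]))[:,0]
    d=np.c_[s[:,0],-s[:,1],-np.ones(len(s))]@T[:3,:3]
    return -T[:3,:3].T@T[:3,3],d
def plane(i,uv,z):
    o,d=ray(i,uv); return (o+d*((z-o[2])/d[:,2])[:,None])[:,:2]
def down(a=0):  # tool down, y axis (closing) at angle a deg from world y
    return Ro.from_euler('z',a,degrees=True).as_matrix()@np.diag([1.,-1,-1])
E
python3 - <<'E'
from h import *
print(np.round(manip.current_eef_rot(),2).tolist())
for p in [(0.45,-.1,.6),(0.5,-.05,.55),(.5,-.05,.5)]:
    print(p,manip.solve_ik(p,manip.current_eef_rot()))
R=np.array(manip.current_eef_rot())
for p in [(0.45,-.1,.6),(0.5,-.05,.55),(.5,-.05,.5)]:
    try: manip.movep(p,R); break
    except manip.Unreachable: pass
print(manip.current_eef_pos())
snap("wrist","w1"); print(np.round(manip.camera_info("wrist")["camera_from_world"],3).tolist())
snap("scene","s1")
E
```

```text
[[0.0, 1.0, -0.0], [1.0, -0.0, 0.0], [0.0, -0.0, -1.0]]
(0.45, -0.1, 0.6) [-2.07416359e+01  5.03948176e+00  6.74393833e+01 -1.11960350e-02
  1.07565401e+02 -2.07427401e+01]
(0.5, -0.05, 0.55) [-1.32438618e+01  8.50197957e+00  7.04005830e+01 -4.89885793e-03
  1.01142718e+02 -1.32425361e+01]
(0.5, -0.05, 0.5) [-1.32438618e+01  8.36123692e+00  7.75100067e+01 -4.81929171e-03
  9.41740371e+01 -1.32419401e+01]
[ 0.45052447 -0.10003508  0.59883966]
[[1.0, -0.001, -0.003, -0.449], [0.0, 0.966, -0.259, 0.223], [0.003, 0.259, 0.966, -0.728], [0.0, 0.0, 0.0, 1.0]]
```

View pics/w1.png

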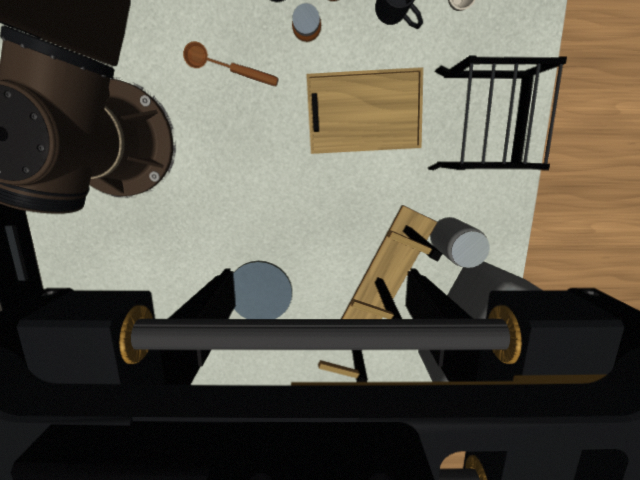

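The wrist view shows the tray at (365,110), the rack at (500,110), the stand at (390,260) with its row slanted, the canister at (465,242), and jars and mugs at the top edge. I'll take two more views, one centred on the jars and one on the stand.

Run:
```python
from h import *
R=np.array(manip.current_eef_rot())
import pickle
for p,n in [((0.52,.16,.55),"wa"),((0.5,-.4,.5),"wb")]:
    manip.movep(p,R); im,i=snap("wrist",n); pickle.dump((im,i),open(n+".pkl","wb"))
    print(manip.current_eef_pos(),manip.current_time())
```

```text
[0.52010179 0.15888361 0.5504246 ] 2.9417
[ 0.50054238 -0.39905135  0.50035816] 5.0167
```

View pics/wa.png

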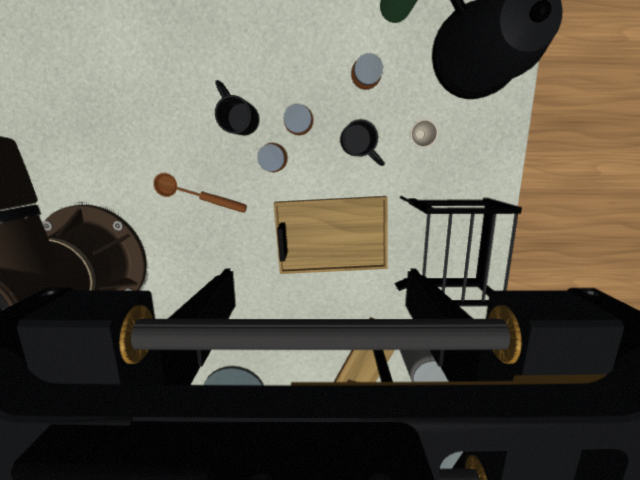

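View pics/wb.png

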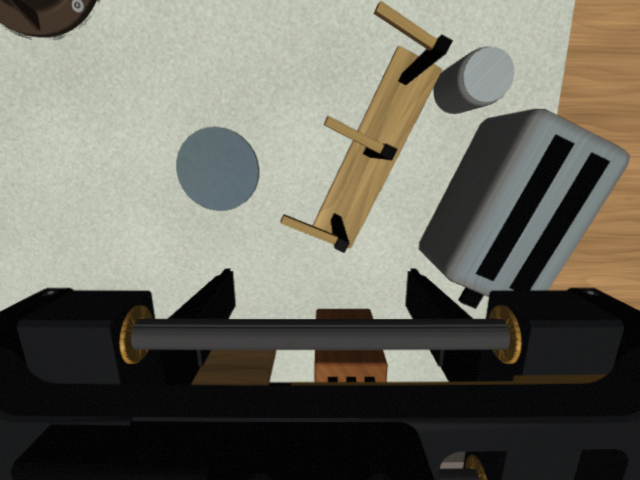

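Wrist view A shows mugs at (236,115), handle up-left, and (360,137), handle down-right. It also shows three jar lids at (298,119), (272,157) and (368,66), the dish at (424,133) and the tray at (330,235). View B shows the stand: posts at (440,47), (385,152) and (342,243), peg tips at (380,8), (328,121) and (284,218), and the canister at (488,75). Now I'll turn these into coordinates.

```bash
cat >> h.py <<'E'
R0=np.array([[0,1.,0],[1,0,0],[0,0,-1]])
def comp(m,uv):
    m=cv2.morphologyEx(m.astype(np.uint8),cv2.MORPH_OPEN,np.ones((3,3),np.uint8))
    n,l,s,c=cv2.connectedComponentsWithStats(m)
    # component nearest uv, area>60
    b=None
    for k in range(1,n):
        if s[k,4]<60: continue
        ys,xs=np.nonzero(l==k); d=np.hypot(xs-uv[0],ys-uv[1]).min()
        if b is None or d<b[0]: b=(d,k)
    return (l==b[1]).astype(np.uint8),b[0]
def lid(im,i,uv):   # jar lid (grey-blue) near uv -> xy
    hsv=cv2.cvtColor(im,cv2.COLOR_RGB2HSV)
    m=(hsv[...,0]>95)&(hsv[...,0]<130)&(hsv[...,1]>25)&(hsv[...,2]>60)
    m,d=comp(m,uv); (c,r)=cv2.minEnclosingCircle(cv2.findContours(m,0,1)[0][0]); return plane(i,c,.045)[0],c,r
def mug(im,i,uv):   # dark mug near uv -> xy of axis, handle unit direction
    g=im.max(2); m,d=comp(g<75,uv)
    m=cv2.morphologyEx(m,cv2.MORPH_CLOSE,np.ones((5,5),np.uint8))
    D=cv2.distanceTransform(m,cv2.DIST_L2,5); r=D.max(); ys,xs=np.nonzero(D>r-.6); c=np.array([xs.mean(),ys.mean()])
    ys,xs=np.nonzero(m); p=np.c_[xs,ys]; far=np.hypot(*(p-c).T); q=p[far>r*1.45].mean(0)
    a=plane(i,c,.085)[0]; h=plane(i,q,.045)[0]-a; return a,h/np.hypot(*h),c,r,q
E
python3 - <<'E'
from h import *
import pickle
im,i=pickle.load(open("wa.pkl","rb"))
for u in[(298,119),(272,157),(368,66)]: print("jar",[np.round(v,3) for v in lid(im,i,u)])
for u in[(236,115),(360,137)]: print("mug",[np.round(v,3) for v in mug(im,i,u)])
print("dish",plane(i,(424,133),.035))
m,_=comp((lambda h:(h[...,0]>8)&(h[...,0]<28)&(h[...,1]>70)&(h[...,2]>90))(cv2.cvtColor(im,cv2.COLOR_RGB2HSV)),(330,235))
b=cv2.boxPoints(cv2.minAreaRect(cv2.findContours(m,0,1)[0][0])); print("tray",b.tolist(),np.round(plane(i,b,.018),3).tolist())
print("handle",plane(i,[(282,224),(283,261)],.066))
for p in[(430,208),(520,208),(425,302),(510,305),(485,202)]: print("deck",p,plane(i,p,.121))
im,i=pickle.load(open("wb.pkl","rb"))
print("posts",plane(i,[(443,43),(390,152),(342,246)],.218).round(3).tolist())
print("tips",plane(i,[(380,8),(328,121),(284,218)],.218).round(3).tolist())
print("plank",plane(i,[(401,46),(441,68),(314,222)],.018).round(3).tolist(),"can",plane(i,(488,75),.13))
E
python3 -c "
import cv2
im=cv2.imread('pics/wb.png')[0:260,250:460]; cv2.imwrite('pics/wbc.png',cv2.resize(im,None,fx=2.3,fy=2.3,interpolation=2)[:600])"
```

```text
jar [array([0.476, 0.294]), array([297.096, 117.862]), np.float64(13.498)]
jar [array([0.423, 0.221]), array([270.5, 157.5]), np.float64(12.981)]
jar [array([0.606, 0.381]), array([367.28,  68.08]), np.float64(14.563)]
mug [array([0.368, 0.296]), array([-0.53 ,  0.848]), array([235.214, 115.143]), np.float32(17.575), array([220.837,  87.13 ])]
mug [array([0.59 , 0.256]), array([ 0.735, -0.679]), array([359.25, 138.  ]), np.float32(17.597), array([378.922, 160.549])]
dish [[0.72194355 0.26736655]]
tray [[273.52618408203125, 201.523681640625], [385.94512939453125, 195.90274047851562], [389.35906982421875, 264.1820373535156], [276.94012451171875, 269.802978515625]] [[0.421, 0.131], [0.657, 0.142], [0.672, -0.008], [0.423, -0.021]]
handle [[0.44352212 0.09295196]
 [0.44317166 0.01544105]]
deck (430, 208) [[0.71718842 0.13408104]]
deck (520, 208) [[0.88065836 0.13424268]]
deck (425, 302) [[ 0.723196   -0.05023945]]
deck (510, 305) [[ 0.89095883 -0.05727266]]
deck (485, 202) [[0.81544091 0.14502556]]
posts [[0.648, -0.199], [0.591, -0.327], [0.531, -0.453]]
tips [[0.571, -0.162], [0.51, -0.289], [0.451, -0.414]]
plank [[0.641, -0.147], [0.714, -0.182], [0.488, -0.461]] can [[ 0.74762467 -0.21587663]]
```

View pics/wbc.png

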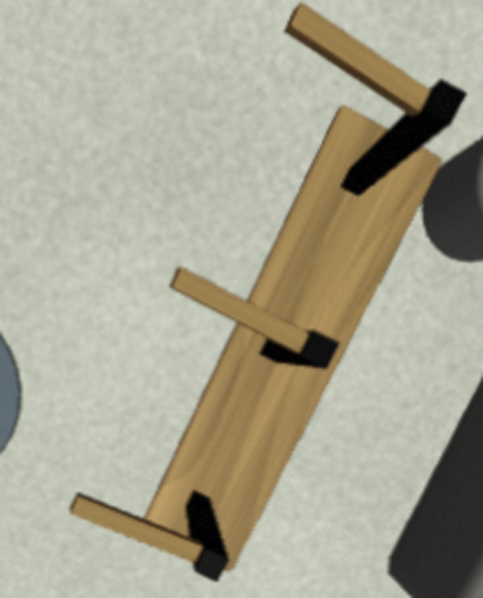

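Two mugs and three jars are present. The stand's x axis points along (0.908, -0.418). The first mug goes on the middle peg and the second on peg1. I'll look at the first mug from directly overhead, grasp it across the handle direction and lift it.

```bash
cat >> h.py <<'E'
def tooly(v):  # tool down with closing axis along v, flipped so that it points to +x
    v=np.array(v[:2])/np.hypot(*v[:2]); v=v if v[0]>0 else -v
    y=np.r_[v,0]; z=np.array([0,0,-1.]); return np.c_[np.cross(y,z),y,z]
def overhead(xy,z=.35,name=None):
    manip.movep((xy[0],xy[1]-.073,z),R0); im,i=snap("wrist",name)
    return im,i,proj(i,(xy[0],xy[1],.06))[0]
def pickmug(xy,name):
    im,i,uv=overhead(xy,.33,name); a,h,c,r,q=mug(im,i,uv); print("mug",a,h,c,r,q)
    R=tooly((h[1],-h[0])); manip.grip(.095,25)
    manip.movep((a[0],a[1],.2),R); manip.movel((a[0],a[1],.044),feed=.12,guard=15)
    manip.grip(.0,25); print("open",manip.current_opening(),manip.current_grip_force())
    manip.movel((a[0],a[1],.36),feed=.2); return a,h,R
D=np.array([.908,-.418]); D/=np.hypot(*D); YS=np.array([-D[1],D[0]]); MID=np.array([.590,-.326])
def pegpt(k,x):  # k=+1 peg1,0 peg2,-1 peg3
    p=MID+YS*.14*k-D*.008+D*x*np.cos(.21); return np.r_[p,.2-x*np.sin(.21)]
E
python3 - <<'E'
from h import *
pickmug((.368,.296),"ma")
o=manip.current_opening(); print(o,manip.current_time())
R=tooly(D); h=YS
for x in(-.125,-.045):
    p=pegpt(0,x)-np.r_[h*.047,0]; p[2]+=.044-.045; print(p,manip.solve_ik(p,R))
E
```

```text
mug [0.36308162 0.29788657] [-0.4816089   0.87638626] [315.  149.5] 26.772095 [292.512 107.032]
open 0.06401871326029661 24.98494617640972
0.06425801184684803 12.075
[ 0.45202746 -0.3142251   0.22505749] [-4.16800891e+01  2.19270326e+01  9.96834420e+01 -2.54444375e-14
  5.83895255e+01 -1.69609953e+01]
[ 0.52310049 -0.34694374  0.2083807 ] [-3.95805361e+01  2.91349413e+01  8.98745105e+01 -2.54444375e-14
  6.09905483e+01 -1.48614422e+01]
```

Run:
```python
from h import *
R=tooly(D); h=YS
P=[]
for x in(-.125,-.045):
    p=pegpt(0,x)-np.r_[h*.047,0]; p[2]+=.044-.045; P.append(p)
manip.movep(P[0]+[0,0,.13],R); manip.movel(P[0],feed=.15)
w=cv2.resize(manip.camera("wrist"),(400,300)); s=manip.camera("side")[230:480,250:550]
cv2.imwrite("pics/pre.png",np.hstack([w,cv2.resize(s,(360,300))])[...,::-1])
```

```text
(no output)
```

View pics/pre.png

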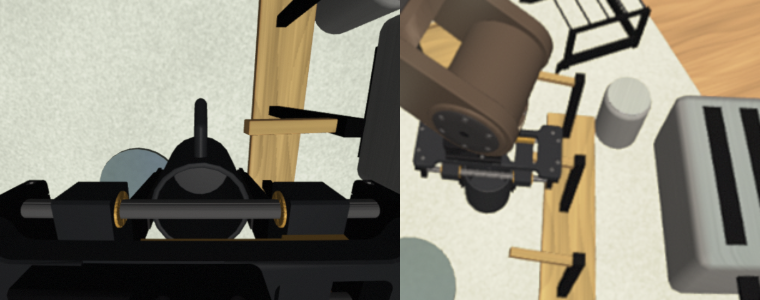

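The peg (rows 120–133) lines up with the middle of the handle hole (about row 129). I'll insert, lower until the handle rests on the peg, and release.

```bash
cat >> h.py <<'E'
def hang(k,h,x=-.045):
    P=[]
    for xx in(-.125,x):
        p=pegpt(k,xx)-np.r_[h*.047,0]; p[2]+=.044-.045; P.append(p)
    return P
def insert(P):
    hit=manip.movel(P[1],feed=.06,guard=8); print("insert hit",hit,manip.current_eef_pos()-P[1],manip.current_ft_force())
    if hit: return
    hit=manip.movel(P[1]-[0,0,.018],feed=.03,guard=2.5); print("lower",hit,manip.current_eef_pos()-P[1],manip.current_ft_force())
    manip.grip(.095); manip.wait(1.0)
    p=np.array(manip.current_eef_pos()); manip.movel(p+[0,0,.15],feed=.15); print(manip.current_time())
E
python3 - <<'E'
from h import *
insert(hang(0,YS))
p=np.array(manip.current_eef_pos()); manip.movep((.5,-.0,.4),R0)
w=cv2.resize(manip.camera("scene")[220:420,60:340],(420,300)); s=manip.camera("side")[230:480,250:550]
cv2.imwrite("pics/hung.png",np.hstack([w,cv2.resize(s,(360,300))])[...,::-1])
E
```

```text
insert hit False [-1.95520623e-04  5.52935541e-05  1.69133131e-04] [-0.0886156   0.41350303 -3.25095111]
lower True [ 8.34363425e-05  5.20068170e-04 -1.42752253e-02] [ 3.06164842  2.76478758 -1.87706207]
20.2417
```

View pics/hung.png

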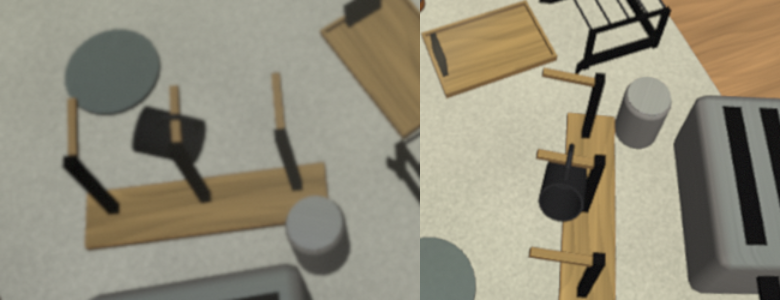

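The first mug hangs on the middle peg with its handle uppermost. Next is the second mug, on peg1, with its body on the +y side.

Run:
```python
from h import *
a,h,R=pickmug((.59,.256),"mb")
P=hang(1,-YS); Rp=tooly(D)
manip.movep(P[0]+[0,0,.13],Rp); manip.movel(P[0],feed=.15)
w=cv2.resize(manip.camera("wrist"),(400,300)); s=manip.camera("side")[130:380,250:550]
cv2.imwrite("pics/pre2.png",np.hstack([w,cv2.resize(s,(360,300))])[...,::-1])
```

```text
mug [0.59208056 0.25710334] [ 0.70668955 -0.70752377] [321.33333333 149.5       ] 26.362795 [352.85263158 182.4       ]
open 0.06440972848980436 24.984979239525273
```

View pics/pre2.png

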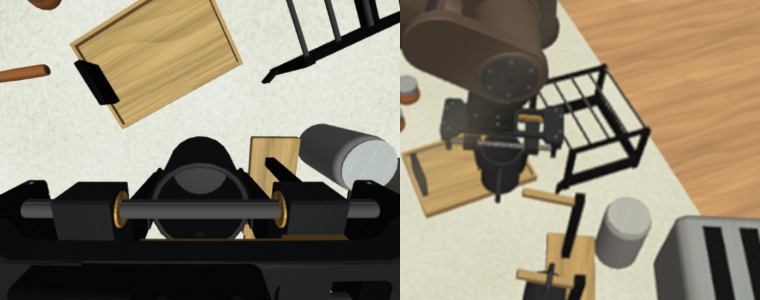

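The handle points at peg1's axis in the side view, as planned, so I'll insert.

```bash
python3 - <<'E'
from h import *
insert(hang(1,-YS))
E
python3 - <<'E'
from h import *
import pickle
im,i=[0,0]
for n,xy in(("j1",(.606,.381)),("j2",(.45,.26))):
    im,i,uv=overhead(xy,.4,n); pickle.dump((im,i),open(n+".pkl","wb")); print(n,uv)
w=cv2.resize(manip.camera("scene")[220:420,60:340],(350,250)); s=manip.camera("side")[230:480,250:550]
w2=cv2.resize(cv2.imread("pics/j1.png")[...,::-1],(325,244)); w3=cv2.resize(cv2.imread("pics/j2.png")[...,::-1],(325,244))
cv2.imwrite("pics/hung2.png",np.vstack([np.hstack([w,cv2.resize(s,(300,250))]),np.hstack([w2,w3])])[...,::-1])
E
```

```text
insert hit False [-0.00016061  0.00011315  0.00018355] [-0.49591683  0.35899507 -1.92373292]
lower True [-0.00030047 -0.00036657 -0.01381853] [ 0.61659288 -4.13818863 -1.65608467]
34.5833
j1 [319.42046231 150.54675098]
j2 [318.82440865 151.52269527]
```

View pics/hung2.png

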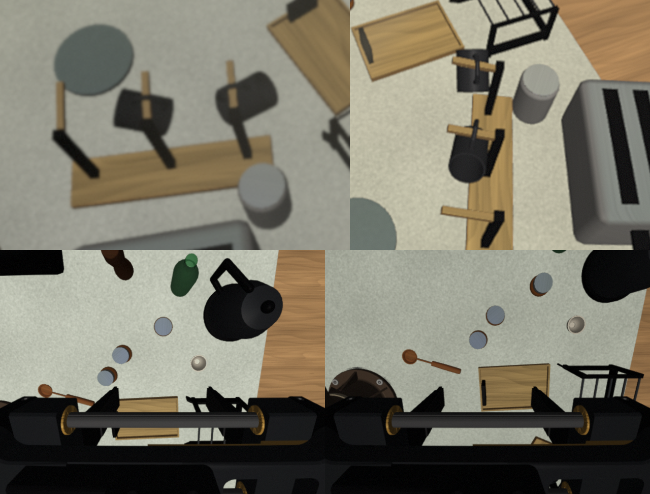

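Both mugs hang on their pegs, and two of the jars now sit close together. I'll measure the tray and rack from overhead and re-locate the jars.

```bash
cat >> h.py <<'E'
def tray(xy):  # overhead look at tray -> centre, x dir, size
    im,i,uv=overhead(xy,.42); H=cv2.cvtColor(im,cv2.COLOR_RGB2HSV)
    m,_=comp((H[...,0]>8)&(H[...,0]<28)&(H[...,1]>60)&(H[...,2]>70),uv)
    m=cv2.morphologyEx(m,cv2.MORPH_CLOSE,np.ones((25,25),np.uint8))
    c=max(cv2.findContours(m,0,1)[0],key=cv2.contourArea)[:,0]
    w=plane(i,c,.018); ce,(a,b),an=cv2.minAreaRect((w*1000).astype(np.float32))
    if a<b: a,b,an=b,a,an+90
    d=np.array([np.cos(np.radians(an)),np.sin(np.radians(an))]); d=d if d[0]>0 else -d
    return np.array(ce)/1000,d,(a,b),im,i
E
python3 - <<'E'
from h import *
import pickle
im,i=pickle.load(open("j1.pkl","rb"))
for u in[(163*640/325,76*480/244),(122*640/325,104*480/244),(108*640/325,126*480/244)]: print("jar",[np.round(v,3) for v in lid(im,i,u)])
c,d,s,im,i=tray((.6,.06)); print("tray",c,d,s); pickle.dump((im,i),open("t.pkl","wb")); cv2.imwrite("pics/t.png",im[...,::-1])
E
```

```text
jar [array([0.609, 0.381]), array([321.273, 150.434]), np.float64(16.98)]
jar [array([0.477, 0.296]), array([237.333, 207.167]), np.float64(16.181)]
jar [array([0.424, 0.223]), array([208.279, 251.346]), np.float64(14.847)]
tray [0.54410022 0.05518605] [0.99866519 0.05165107] (239.20794677734375, 159.4481658935547)
```

View pics/t.png

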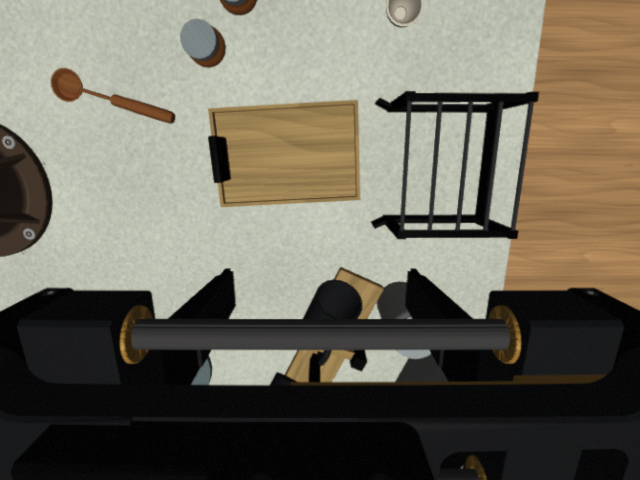

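The tray's measured size agrees with the stated one (239 × 159 mm), and the jars haven't moved since the first look. I'll move the first jar.

```bash
cat >> h.py <<'E'
def movejar(xy,v,slot,along):
    im,i,uv=overhead(xy,.3); a,c,r=lid(im,i,uv); print("jar",a,c,r)
    assert np.hypot(*(a-xy))<.08
    manip.grip(.092,20); R=tooly(v); manip.movep((*a,.16),R); manip.movel((*a,.017),feed=.12,guard=15)
    manip.grip(0,20); o=manip.current_opening(); print("open",o); assert .05<o<.068
    manip.movel((*a,.2),feed=.2)
    t,d,s,_,_=tray((.555,.055)); print("tray",t,d,s); assert abs(s[0]-240)<6 and abs(s[1]-160)<6
    n=np.array([-d[1],d[0]]); p=t+d*slot[0]+n*slot[1]
    R=tooly(d if along=="x" else n); manip.movep((*p,.15),R); manip.movel((*p,.04),feed=.12)
    print("land",manip.movel((*p,.019),feed=.03,guard=2),manip.current_eef_pos())
    manip.grip(.082); manip.movel((*p,.17),feed=.2); print(manip.current_time())
E
python3 - <<'E'
from h import *
movejar(np.array((.609,.381)),(1,-1),(.045,.038),"x")
E
```

```text
jar [0.60834943 0.38119576] (318.57281494140625, 150.48046875) 21.22522735595703
open 0.05824572999028917
tray [0.54404877 0.05512688] [0.99866349 0.05168405] (239.24061584472656, 159.39218139648438)
land True [0.58664801 0.09537214 0.02224262]
49.85
```

```bash
python3 - <<'E'
from h import *
movejar(np.array((.477,.296)),(.073,-.053),(.045,-.038),"x")
E
python3 - <<'E'
from h import *
movejar(np.array((.424,.223)),(.073,-.053),(-.04,0),"y")
c,d,s,im,i=tray((.66,.04)); print(c,d,s); cv2.imwrite("pics/t2.png",im[...,::-1])
im,i,uv=overhead((.8,.04),.42,"rk"); print(manip.current_time())
import pickle; pickle.dump((im,i),open("rk.pkl","wb"))
E
```

```text
jar [0.47547593 0.29461434] (318.5, 152.0) 21.28976821899414
open 0.058856183312427
tray [0.54385229 0.05517277] [0.99866462 0.05166219] (238.74807739257812, 159.22166442871094)
land True [0.59050609 0.01956294 0.0223175 ]
60.75
jar [0.42164301 0.22126998] (317.42718505859375, 152.51953125) 21.225221633911133
open 0.058526946275878955
tray [0.54373004 0.05518354] [0.9986156 0.0526011] (238.5512237548828, 159.3112030029297)
land True [0.50344919 0.05308832 0.0223695 ]
72.0417
[0.54419806 0.05527314] [0.99871727 0.05063405] (239.2434844970703, 159.5633544921875)
74.2167
```

View pics/rk.png

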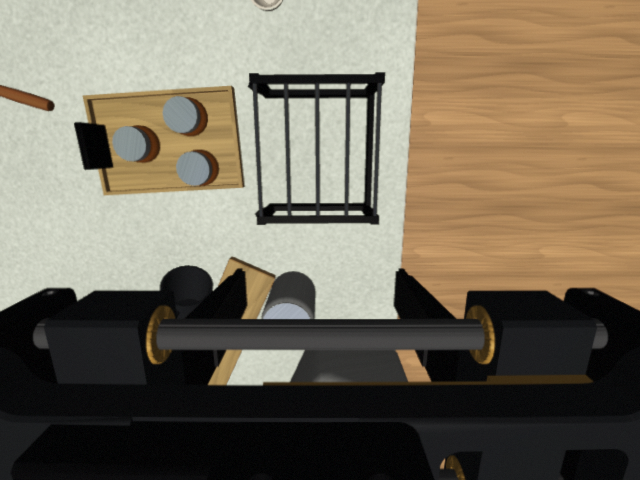

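All three jars stand on the tray (lids at (183,115), (130,143) and (193,168)). The rack's deck corners are at about (250,76), (384,76), (378,222) and (258,222). I'll refine the rack pose from those.

Run:
```python
from h import *
import pickle
for f in("rk","t"):
    im,i=pickle.load(open(f+".pkl","rb"))
    m,_=comp(im.max(2)<60,(318,76) if f=="rk" else (450,98))
    c=max(cv2.findContours(m,0,1)[0],key=cv2.contourArea)[:,0]; h=cv2.convexHull(c)[:,0]
    q=cv2.approxPolyDP(h,5,True)[:,0]; print(f,q.tolist()); print(np.round(plane(i,q,.125),4).tolist())
    for v in ([80,222] if f=="rk" else [100,235]): pass
im,i=pickle.load(open("rk.pkl","rb"))
cv2.imwrite("pics/rkc.png",cv2.resize(im[60:240,235:400],None,fx=3.3,fy=3.3,interpolation=2)[...,::-1])
```

```text
rk [[384, 73], [377, 223], [258, 223], [250, 74]]
[[0.8803, 0.1357], [0.8795, -0.0569], [0.7127, -0.0568], [0.7118, 0.1348]]
t [[537, 92], [516, 238], [398, 238], [373, 225], [379, 99], [405, 92]]
[[0.8789, 0.1359], [0.8803, -0.058], [0.7108, -0.058], [0.6744, -0.0391], [0.6756, 0.1262], [0.7085, 0.1347]]
```

View pics/rkc.png

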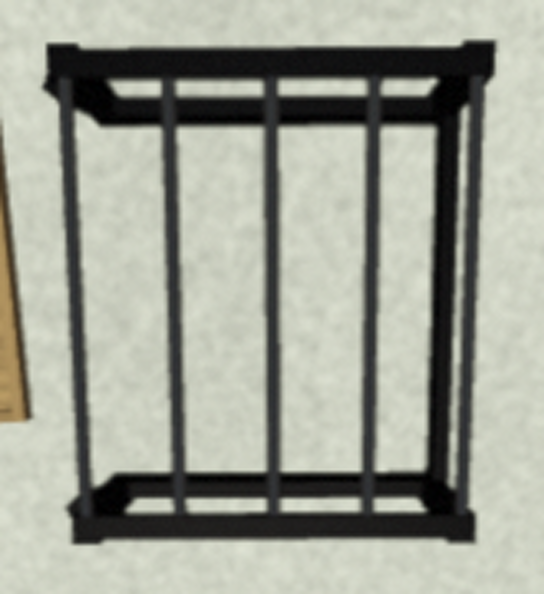

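The rack centre is (0.796, 0.039) with near-zero yaw, and the tray's yaw is 3°. I'll re-check the tray, grip the handle plate across its width, straighten the tray and slide it in with a guard.

```bash
python3 - <<'E'
from h import *
t,d,s,im,i=tray((.555,.055)); print("tray",t,d,s)
for sl in((.045,.038),(.045,-.038),(-.04,0)):
    n=np.array([-d[1],d[0]]); p=t+d*sl[0]+n*sl[1]; print(lid(im,i,proj(i,(*p,.051))[0])[0]-p)
def Ry(yaw): c,s=np.cos(yaw),np.sin(yaw); return np.c_[[-c,-s,0],[-s,c,0],[0,0,-1]]
a0=np.arctan2(d[1],d[0]); a1=.002; hp=t-.105*d
manip.grip(.092,30); manip.movep((*hp,.15),Ry(a0)); print(np.round(manip.current_qpos()))
print(manip.movel((*hp,.037),feed=.1,guard=15)); manip.grip(0,30); print("open",manip.current_opening())
rk=np.array([.796,.0392])
al=np.array([hp[0]+.012,rk[1]-(rk[0]-hp[0])*a1])
manip.movel((*al,.037),Ry(a1),feed=.02); print(manip.current_eef_pos(),manip.current_ft_force())
t,_=0,0
E
python3 - <<'E'
from h import *
rk=np.array([.796,.0392]); a1=.002
f=lambda x:(rk[0]+x,rk[1]+x*a1,.037)
print("in1",manip.movel(f(-.165),feed=.05,guard=15),manip.current_eef_pos(),manip.current_ft_force())
print("in2",manip.movel(f(-.137),feed=.02,guard=15),manip.current_eef_pos()[0]-rk[0],manip.current_ft_force(),manip.current_time())
E
```

```text
tray [0.54400879 0.05508364] [0.9986882 0.0512043] (239.13629150390625, 159.5255889892578)
[-1.48785581e-04 -1.77473059e-05]
[ 0.00770005 -0.00500144]
[-1.41685263e-03 -2.28395090e-05]
[ -2.  20. 119.   0.  42. -95.]
False
open 0.07001687036268424
[0.449559   0.03912988 0.03718319] [-6.88381097  8.63432678 11.59063398]
in1 True [0.45007518 0.03918448 0.0369827 ] [-1.54783931  0.43180251  5.96643327]
in2 True -0.3458825614830697 [-0.69105915 -0.34345495  4.83889848] 81.7
```

Run:
```python
from h import *
rk=np.array([.796,.0392]); a1=.002
f=lambda x:(rk[0]+x,rk[1]+x*a1,.037)
print("o",manip.current_opening(),manip.current_grip_force())
for x in(-.342,-.335,-.32):
    print(manip.movel(f(x),feed=.03,guard=35),manip.current_eef_pos()-np.array(f(x)),manip.current_ft_force())
```

```text
o 0.0696902231011567 30.000810027122498
False [-0.00175333  0.00018596 -0.00012397] [-7.12526785  1.83246781  5.9029896 ]
False [-0.00218918  0.00022953 -0.00021853] [-8.52964576  0.93748105  5.92238833]
False [-0.00264251  0.00019555 -0.00021616] [-10.29601019  -0.08130536   9.04050745]
```

Friction drag is about 10 N, so the 15 N guard was too tight. I'll continue with a looser one.

Run:
```python
from h import *
rk=np.array([.796,.0392]); a1=.002
f=lambda x:(rk[0]+x,rk[1]+x*a1,.037)
for x,g in((-.25,30),(-.165,30),(-.139,25)):
    r=manip.movel(f(x),feed=.04 if x<-.15 else .02,guard=g); print(r,manip.current_eef_pos()-np.array([*rk,0]),manip.current_ft_force())
    if r: break
s=manip.camera("side")[100:350,220:520]; w=manip.camera("scene")[180:400,250:470]
cv2.imwrite("pics/in.png",np.hstack([cv2.resize(s,(400,333)),cv2.resize(w,(333,333))])[...,::-1])
```

```text
False [-0.25310418 -0.00027693  0.03677187] [-13.08055664   0.42738846  10.61015126]
False [-1.67752155e-01 -1.28019995e-04  3.67945160e-02] [-12.93974508  -0.25449356  10.3029889 ]
False [-1.43814299e-01 -3.75999318e-05  3.66020649e-02] [-22.96769489  -1.07883518  14.60258041]
```

View pics/in.png

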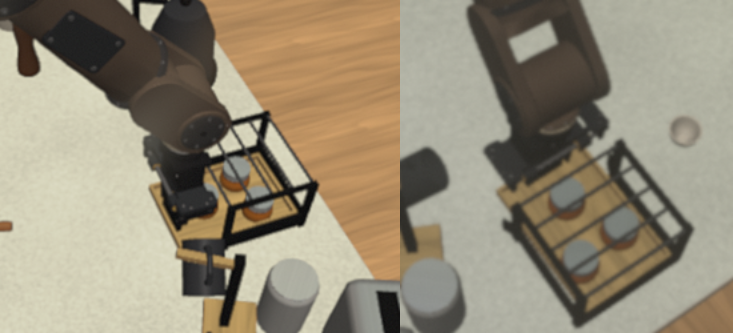

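The jars are standing. The force rose from 13 to 23 N at handle x = -0.144, which matches the stop. I'll push a little further to confirm, then release and check.

Run:
```python
from h import *
rk=np.array([.796,.0392]); a1=.002
f=lambda x:(rk[0]+x,rk[1]+x*a1,.037)
for x in(-.136,-.132):
    print(manip.movel(f(x),feed=.01,guard=25),manip.current_eef_pos()[0]-rk[0],manip.current_ft_force())
manip.grip(.088); p=np.array(manip.current_eef_pos()); manip.movel(p+[0,0,.2],feed=.12)
manip.movep((.5,.0,.45),R0); manip.wait(.5)
im,i=overhead((.7,.04),.42)[:2]
s=manip.camera("side")[100:400,220:520]
cv2.imwrite("pics/fin.png",np.hstack([cv2.resize(im,(440,330)),cv2.resize(s,(330,330))])[...,::-1]); print(manip.current_time())
```

```text
False -0.1415694873052199 [-26.10847409  -0.66601431  14.72522215]
False -0.1380806446240973 [-26.60897568   0.53714024  10.04786885]
94.9
```

View pics/fin.png

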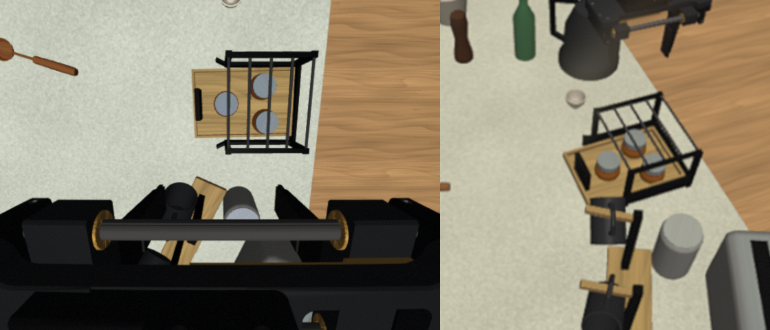

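Run:
```python
from h import *
im,i,uv=overhead((.65,.04),.42)
m,_=comp(im.max(2)<60,proj(i,(.651,.039,.066))[0])
c=max(cv2.findContours(m,0,1)[0],key=cv2.contourArea)[:,0]; w=plane(i,c,.066); print("handle",w.min(0),w.max(0),len(c))
H=cv2.cvtColor(im,cv2.COLOR_RGB2HSV); m,_=comp((H[...,0]>8)&(H[...,0]<28)&(H[...,1]>60)&(H[...,2]>70),proj(i,(.64,.085,.018))[0])
c=max(cv2.findContours(m,0,1)[0],key=cv2.contourArea)[:,0]; w=plane(i,c,.018); print("tray rear x",w.min(0),w.max(0)); 
b=w[w[:,0]<w[:,0].min()+.006]; print(np.polyfit(b[:,1],b[:,0],1))
```

```text
handle [0.64394474 0.00501008] [0.6545164  0.07234159] 100
tray rear x [ 0.63405342 -0.03875064] [0.72833712 0.12085547]
[-0.01759709  0.63655163]
```

The tray's rear edge is at 0.634–0.636 against 0.636 expected, so it looks home. I'll give it one guarded push with closed fingers behind the handle to make certain.

Run:
```python
from h import *
R=np.c_[[-1,0,0],[0,1,0],[0,0,-1]].astype(float)
manip.grip(0,10); manip.movep((.60,.0387,.2),R); manip.movel((.60,.0387,.04),feed=.15)
print(manip.movel((.66,.0387,.04),feed=.015,guard=25),manip.current_eef_pos(),manip.current_ft_force())
p=manip.current_eef_pos(); manip.movel((.60,.0387,.04),feed=.06); manip.movel((.60,.0387,.3),feed=.2)
im,i,uv=overhead((.65,.04),.42)
m,_=comp(im.max(2)<60,proj(i,(.651,.039,.066))[0])
c=max(cv2.findContours(m,0,1)[0],key=cv2.contourArea)[:,0]; w=plane(i,c,.066); print("handle",w.min(0),w.max(0))
s=manip.camera("scene"); s2=manip.camera("side")[100:400,220:520]
cv2.imwrite("pics/fin2.png",np.hstack([cv2.resize(s,(440,330)),cv2.resize(s2,(330,330))])[...,::-1]); print(manip.current_time())
```

```text
True [0.63114222 0.03870663 0.0395939 ] [ 0.08822686  0.31706581 -0.09734456]
handle [0.64384203 0.00531133] [0.6543897  0.07221585]
105.05
```

View pics/fin2.png

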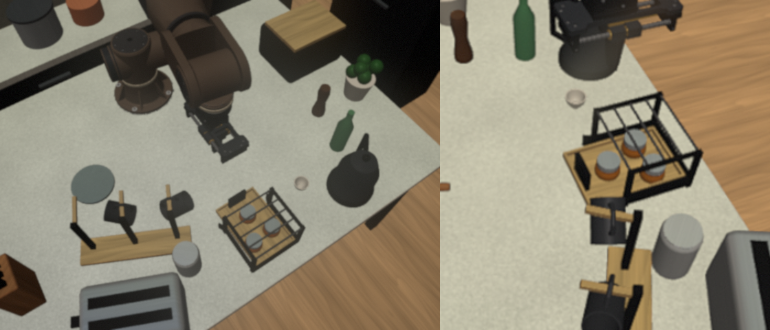

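A 25 N push did not move the tray, so it is home, and the jars are standing. Both mugs hang on their pegs and nothing else has moved, so I'm handing in.

```bash
python3 -c "
from plant import manip
print(manip.sign_off())"
```

```text
the job is handed in; nothing more can be done
None
```

I handed in the job at about 105 s: both mugs hang on separate pegs, and the tray is home in the rack with all three jars standing on it. Only two mugs and three jars were in the scene.

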